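Index a marked horseshoe under the pointer

ROBOT

A 6-joint arm with a two-finger parallel gripper is mounted at the origin on the work surface. World frame = base frame: x ahead of the robot, y to its left, z up, the work surface at z = 0. Lengths are in m, angles in rad, forces in N, time in s.
With the tool pointing down it reaches from about 0.35 to 1 m from the base axis. Payload 7.1 kg.
Tool frame: the origin (TCP) lies at the very end of the fingers, on their centre line; the grasp point (between the pads) lies 19 mm behind it (manip.tcp_to_grasp is the distance from the TCP to the grasp point, in m); z points along the fingers, y is the line along which they close (so a half turn about z gives the same grasp; the last joint's range is limited). The gripper opens to 85 mm and grips with 20 to 120 N. Pads are 22 mm wide; open, the fingers measure 114 mm over their backs; the gripper's body (76 mm by 85 mm) begins 54 mm behind the grasp point. The pads swing forward as they close: fully open they stand 13 mm farther back than shut.
Start: joints at [-0.019, 0.423, 1.63, -0, 1.089, -0.019], TCP at [0.625, 0, 0.231] pointing down, gripper open.
Joint ranges: [-3, 3], [-0.9, 2.11], [0.09, 2.58], [-1.31, 4.45], [0.11, 2.69], [-2.54, 2.54]. Speed limits (rad/s): [2.39, 2.39, 3.01, 3.14, 3.14, 3.14].

INTERFACE

Orientations are given as a 3x3 rotation matrix whose columns are the frame's x, y, z axes.
In Python, from rig import manip, cams, finder gives the robot as it stands.
- The arm moves only by the tool servo_tool, never from a script. Its arguments are lists of equal length, an entry for each row: "fingers": the closure, from -1 (fully open) to 1 (shut); "linear": the shift along the tool's x, y, z in mm, a list of three; "rotation": the turn, a rotation vector about the tool's x, y, z in rad, a list of three. A call has 1 to 5 rows; each row shifts and turns the commanded pose from where the row before left it, along the tool's axes as they then stand; what a row does not reach is not made up. A row lasts 1/12 s, in which the tool goes at most 41.7 mm and 7.16 degrees, less where a joint would pass 70% of its speed; a pose out of reach is approached as far as the arm can. A call with a gripper value outside its range is refused whole. The fingers move at their own pace and stop on an object; "squeeze" is the grip in N (left out, the last holds). Time passes only in rows, so rows that do not move let the fingers close. It gives the time, the measured TCP pose, the force, the opening and the grip force at its end, in the units of the state.
- manip.sense(): the state, without advancing time (a new reading comes with each control period).
- cams.grab_frame(name): name is "scene" or "side" or "wrist"; returns a dict with "img" (420x560x3 uint8, red, green, blue), "K" (3x3 intrinsics, pixels), "k1" (the pictures are not rectified: a ray, as slopes to the right and down, at radius r is drawn at 1 + k1 r^2 times it, then the intrinsics apply), "rvec" (rotation vector, rad) and "tvec" (3), from world to camera coordinates, as OpenCV has them. Camera axes: x right, y down, z forward; pixel columns grow to the right and rows downward; lengths in m; the calibration is good to about 2 mm. A picture is of the moment at which its call begins. There is no depth.
- manip.close_job(): hands the job in; it is judged then, once.
Trained networks look in the newest picture that a camera, given by its name, has taken for a name from the list of things; names that differ only in an ending like _2 or _b are one class to them, and where a whole thing is asked for, a point or a joint stands for the part that bears it (a point fixed in the world has none). Each returns a list of dicts, best first, with "conf" (0 to 1); they miss things now and then, are a little off and sometimes report something else, mostly with a low value. They report only what shows in the picture. A call takes as long as a camera call. They do not tell look-alikes from the thing itself.
- finder.silhouettes(camera, label): "pixels" (420x560 bool, what is visible of it) and "box" ([left, top, right, bottom] in pixels, round what is visible of it).
- finder.pinpoint(camera, label): "position" ([column, row] in pixels: a listed point, or the origin of a listed thing).
The state is a dict: "time_s": time; "joint_pos": joint angles; "joint_vel": joint speeds; "tau": joint torques, N m; "tcp_pos": TCP position; "orientation": TCP orientation; "wrist_force": force on the tool from outside, world axes, zero at the start; "moment": the same for the moment, N m; "width": opening from 0.0 (shut) to 1.0 (fully open); "grip_force": force on a finger pad.
Only numpy, scipy, OpenCV 4.12 (cv2) and the standard library are available. Lean on these libraries where they do the work, as an engineer would, in place of code of your own. Each camera call takes 0.05 s, during which the arm holds its last target. There are 200 camera calls.

TASK

Lay the pale bare-metal horseshoe with the three coloured dots flat between the brass pins of the blue carriage, dots up and toe towards the black knob, and let go of it. Then slide the carriage so that the tip of the fixed red pointer stands over the red dot, next the yellow dot, and last the blue dot, stopping dead for about a second on each, and leave it standing at the blue one. Do not knock the pointer and leave the rusty shoes and everything else on the bench where they are.

Things in the scene. Friction and masses are not known exactly. Their poses are not given: they have to be found in the camera images.
- shoe_center (a point): the shoe to load: pale bare aluminium U, 111 long, 108 wide, 10 thick, of flat bar 20 wide (mm), 0.1 to 0.2 kg, loose and flat on the 4 mm black mat, dots up. This point: middle of its outline (in the U's open space), 5 mm over its underside. Axes: -x to the closed toe, +x to the heels, z up. Bar centre line: half circle of radius 44 about this point, then branches through (28, +-43) to (57, +-36)
- mark_red (a point): centre of the red dot, 8 mm across, on top of one branch, at (12, 44) mm in the shoe's axes. A branch can be grasped across the bar at (5, +-44) mm, fingers closing along the shoe's y; no pin stands beside that place in the nest.
- mark_yellow (a point): centre of the yellow dot, 8 mm across, on top of the middle of the toe, (-44, 0) mm in the shoe's axes. The toe can be grasped here, fingers closing along the shoe's x; no pin stands beside this place in the nest.
- mark_blue (a point): centre of the blue dot, 8 mm across, on top of the other branch near the heel, (36, -41) mm in the shoe's axes.
- nest (a point): where shoe_center belongs on the blue carriage, with the same axes (-x to toe and knob). It is 5 mm over the carriage's flat top (148 x 140 mm, 42 mm over the bench). Six brass pins, 6 mm across, 7 mm high, stand round the shoe's outline with 4 to 5 mm play, at (-47.5, +-40.5), (45, +-57), (67, +-35) mm in these axes.
- nest_toe (a point): the point 44 mm from nest towards the knob, 10 mm over the carriage's top, where the yellow dot of the seated shoe belongs.
- knob (a point): upright round black knob, 26 mm across, 56 to 92 mm over the bench, on a tongue of the carriage, 120 mm from nest along its -x. This point: on its axis, 75 mm over the bench. Rigid on the carriage; hold or push it to slide the carriage both ways against about 3 N of friction each way; the carriage stays where left.
- pointer_tip (a point): tip of the fixed red pointer, straight down, 60 mm over the bench, 8 mm above the top of a seated shoe. It hangs, 9 mm thick, from a level dark bar 14 mm wide, 88 to 100 mm over the bench, that runs from it along slide_base's +x (away from the robot) to a post 157 mm behind.
- pointer: the pointer with its bar; origin at the tip.
- saddle (a joint): slide of the carriage away from the robot, along slide_base's +x, in m: 0 = pulled right out towards the robot, 0.13 = right in. At 0 the nest's middle is 75 mm before the pointer, and a shoe can be laid in it clear of the pointer.
- carriage (a joint): cross slide of the carriage along slide_base's +y, in m, -0.055 to 0.055; 0 = nest in line with the pointer.
- slide_base: green base of the x-y slide, fixed to the bench, 360 x 180 mm; origin on the bench under its middle; its x points away from the robot (knob end to pointer post), the axes of nest are parallel to its axes. The pointer is at (15, 0) mm in its axes.
- oilcan_c (a point): red and yellow oil can standing between slide and mat, 56 mm across and 130 mm high: leave it alone. This point: its middle, 65 mm up.
- nails_c (a point): small amber jar of nails on the mat, 40 mm across and 50 mm high: leave it alone. This point: its middle, 25 mm up.
- rusty1: brown rusty steel horseshoe of the same shape, lying on the far part of the mat: leave it alone. Origin under the middle of its outline, toe to its -x.
- rusty2: rusty horseshoe at the right: leave it alone. Origin as for rusty1.
- rusty3: rusty horseshoe at the left: leave it alone. Origin as for rusty1.
- hammer: hammer lying at the back, between slide and mat: leave it alone. Origin under its middle.
- brush: brush lying at the right, near the robot: leave it alone. Origin under its middle.
Things that resemble listed ones, but are neither listed nor needed, are in the scene too. Of the things that look like the part that bears shoe_center, the middle-sized one is meant.

How it is judged:
By the outcome, as a careful person would: the job done as asked, in the order asked, and still so for the second after the job is handed in, with the robot touching nothing.
It also fails if it takes over 72 s, if anything falls off the work surface, if the arm or the gripper's body presses on something with over 40 N, if the wrist force passes 120 N, or if a joint passes its speed limit or range.

## Working session

There is one attempt and no reset: what is moved stays moved. The work goes in short steps, Python scripts to look and compute and a tool call to move; the robot and the scene stay as the last step left them, time stands still between calls to the robot, and variables do not carry over. Pictures are saved under pics/ and viewed, at most 10 in all, crops included, and the job is handed in when it is done.

Besides the shell and the picture viewer there is one more tool, called after ">>>" by a JSON object that holds its "api" and its "payload". servo_tool: Moves the arm, as the interface text tells. Its arguments: {"type":"object","properties":{"fingers":{"type":"array"},"linear":{"type":"array"},"rotation":{"type":"array"},"squeeze":{"type":"number"}},"required":["fingers","linear","rotation"]}

```bash
mkdir -p pics; cat > h.py <<'E'
import numpy as np, cv2
from rig import manip, cams, finder
def ray(f,px):
    K=f["K"];p=np.array([(px[0]-K[0][2])/K[0][0],(px[1]-K[1][2])/K[1][1]]);s=p.copy()
    for _ in range(20): s=p/(1+f["k1"]*(s@s))
    R=cv2.Rodrigues(np.array(f["rvec"],float))[0];t=np.array(f["tvec"],float).ravel()
    return -R.T@t, R.T@np.array([s[0],s[1],1])
def at(f,px,z):
    c,d=ray(f,px);return c+d*(z-c[2])/d[2]
def proj(f,P):
    R=cv2.Rodrigues(np.array(f["rvec"],float))[0];t=np.array(f["tvec"],float).ravel()
    q=R@np.array(P)+t;s=q[:2]/q[2];s=s*(1+f["k1"]*(s@s));K=f["K"]
    return np.array([K[0][0]*s[0]+K[0][2],K[1][1]*s[1]+K[1][2]])
Z=dict(shoe_center=.009,mark_red=.014,mark_yellow=.014,mark_blue=.014,nest=.047,nest_toe=.052,knob=.075,pointer_tip=.06,slide_base=0,oilcan_c=.065,nails_c=.025,rusty1=.004,rusty2=.004,rusty3=.004)
E
cat > a.py <<'E'
from h import *
np.set_printoptions(precision=4,suppress=True)
ims=[]
for c in ["scene","side"]:
    f=cams.grab_frame(c);im=f["img"][:,:,::-1].copy();cv2.imwrite(f"pics/{c}0.png",im)
    print(c,"cam at",ray(f,(280,210))[0])
    for n in Z:
        if n in("rusty2","rusty3"):continue
        for r in finder.pinpoint(c,n)[:4]:
            if r["conf"]>.15: print(n,round(r["conf"],2),np.round(r["position"],1),at(f,r["position"],Z[n]))
E
python3 a.py
```

```text
scene cam at [ 1.3444 -0.0067  1.486 ]
shoe_center 0.89 [224.9 156.3] [ 0.244  -0.2409  0.009 ]
shoe_center 0.69 [228.7 234.3] [ 0.5724 -0.2056  0.009 ]
shoe_center 0.6 [161.5 282.9] [ 0.752  -0.4146  0.009 ]
mark_red 0.97 [234.7 167.8] [ 0.3003 -0.2003  0.014 ]
mark_red 0.91 [242.6 236.4] [ 0.5827 -0.1574  0.014 ]
mark_red 0.8 [153.5 278.3] [ 0.7384 -0.4417  0.014 ]
mark_yellow 0.88 [233.4 147.3] [ 0.2056 -0.2108  0.014 ]
mark_yellow 0.81 [234.2 219.8] [ 0.5187 -0.1894  0.014 ]
mark_yellow 0.69 [289.8 279.6] [0.7382 0.0016 0.014 ]
mark_yellow 0.59 [154.9 290. ] [ 0.7789 -0.4318  0.014 ]
mark_blue 0.74 [202.9 158.8] [ 0.259  -0.3217  0.014 ]
mark_blue 0.74 [227.7 233. ] [ 0.5701 -0.2086  0.014 ]
mark_blue 0.61 [167.5 278.9] [ 0.7397 -0.395   0.014 ]
mark_blue 0.56 [218.8 240.5] [ 0.5987 -0.2369  0.014 ]
nest 0.61 [348.6 253.9] [0.6623 0.1912 0.047 ]
nest_toe 0.91 [350.6 241.5] [0.62   0.1997 0.052 ]
knob 0.74 [352.4 218. ] [0.545  0.2077 0.075 ]
pointer_tip 0.21 [349.7 216.1] [0.5292 0.2014 0.06  ]
slide_base 0.64 [358.6 243.1] [0.5998 0.2339 0.    ]
oilcan_c 0.41 [290.7 208.9] [0.50
[... 833 characters left out ...]
58 [369.7 266.1] [ 0.6064 -0.2418  0.014 ]
mark_blue 0.55 [447.8 282.7] [ 0.7332 -0.3957  0.014 ]
nest 0.74 [300.4 188.7] [0.6463 0.1701 0.047 ]
nest_toe 0.79 [287.9 184.4] [0.6213 0.2091 0.052 ]
knob 0.79 [269.4 184. ] [0.5479 0.2025 0.075 ]
knob 0.67 [298.7 189.3] [0.6107 0.124  0.075 ]
pointer_tip 0.7 [280.9 181.5] [0.6038 0.2256 0.06  ]
slide_base 0.79 [280.5 197.5] [0.6017 0.2249 0.    ]
oilcan_c 0.83 [286.6 216.7] [0.5011 0.0126 0.065 ]
nails_c 0.5 [353.  229.6] [ 0.6662 -0.0905  0.025 ]
nails_c 0.17 [269.7 186. ] [0.5877 0.2753 0.025 ]
rusty1 0.8 [397.8 333.4] [ 0.5129 -0.4552  0.004 ]
rusty1 0.63 [185.6 185.2] [0.3512 0.4653 0.004 ]
rusty1 0.55 [398.7 248. ] [ 0.7412 -0.2078  0.004 ]
```

View pics/scene0.png

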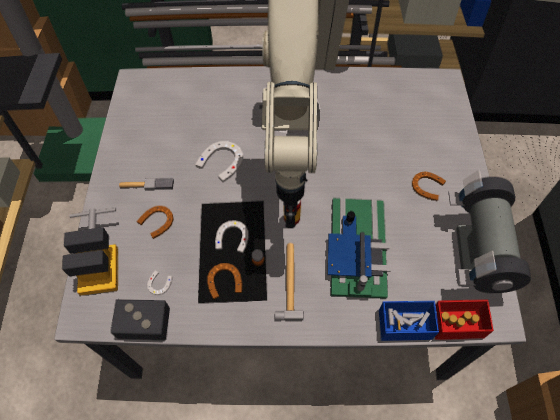

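View pics/side0.png

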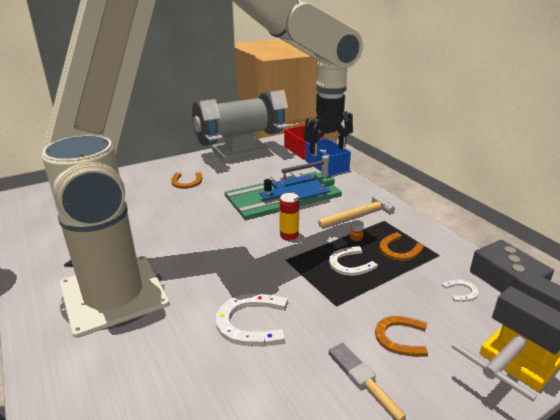

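The scene shows three bare shoes. The middle-sized one is on the mat at about (232,236) with its toe up, so towards -x. The carriage is at (349,254), the knob at (350,217) and the pointer over the carriage. The side view agrees: mat shoe at (350,260), large shoe at (250,318), small one at (460,290). Next I'll check the tool axes and go over the shoe for a wrist view.

```bash
cat > s.py <<'E'
from h import *
import sys
np.set_printoptions(precision=4,suppress=True)
s=manip.sense();R=np.array(s["orientation"])
print(s["time_s"],s["tcp_pos"],s["wrist_force"],s["width"],s["grip_force"],s["joint_pos"]);print(R)
def go(p,yaw=None):
    print("lin mm",1000*R.T@(np.array(p)-s["tcp_pos"]))
    if yaw is not None:
        d=np.radians(yaw);y=np.arctan2(R[1,1],R[0,1]); a=(d-y+np.pi/2)%np.pi-np.pi/2; print("rot z tool",-a)
E
python3 - <<'E'
from s import *
go([.53,-.19,.30])
f=cams.grab_frame("wrist");print(R.T@(ray(f,(280,210))[0]-s["tcp_pos"]),R.T@ray(f,(280,210))[1],f["K"])
E
```

```text
1.3 [0.625  0.0001 0.2313] [0.5175 0.3644 0.438 ] 1.001069303600607 0.0 [-0.019   0.4231  1.6299 -0.      1.0886 -0.019 ]
[[-0.0001  1.     -0.    ]
 [ 1.      0.0001  0.    ]
 [ 0.     -0.     -1.    ]]
lin mm [-190.0482  -94.9882  -68.6648]
[ 0.0795 -0.0004 -0.1431] [-0.3132  0.0025  0.9497] [[308.8019   0.     279.4696]
 [  0.     308.8019 209.8507]
 [  0.       0.       1.    ]]
```

>>> {"api": "servo_tool", "payload": {"fingers": [-1,-1,-1,-1,-1], "linear": [[-38,-12,-14],[-38,-12,-14],[-38,-12,-14],[-38,-12,-14],[-38,-12,-14]], "rotation": [[0,0,0],[0,0,0],[0,0,0],[0,0,0],[0,0,0]]}}

```text
time_s: 1.77
tcp_pos: [0.565, -0.1889, 0.3011]
orientation: [[-0.0, 1.0, 0.0], [1.0, 0.0, -0.0], [-0.0, 0.0, -1.0]]
wrist_force: [0.8, 0.3, 0.4]
width: 1.0
grip_force: 0.0
```

>>> {"api": "servo_tool", "payload": {"fingers": [-1,-1,-1], "linear": [[0,0,0],[0,0,0],[0,0,0]], "rotation": [[0,0,0],[0,0,0],[0,0,0]]}}

```text
time_s: 2.02
tcp_pos: [0.5656, -0.1873, 0.3002]
orientation: [[0.001, 1.0, -0.0], [1.0, -0.001, 0.0], [0.0, -0.0, -1.0]]
wrist_force: [0.9, -0.1, 0.1]
width: 1.002
grip_force: 0.0
```

```bash
cat > w.py <<'E'
from s import *
f=cams.grab_frame("wrist");im=f["img"][:,:,::-1].copy();cv2.imwrite(f"pics/{sys.argv[1]}.png",im)
for n in sys.argv[2:]:
    for r in finder.pinpoint("wrist",n)[:3]:
        print(n,round(r["conf"],2),np.round(r["position"],1),at(f,r["position"],Z[n]))
E
python3 w.py w1 shoe_center mark_red mark_yellow mark_blue nails_c oilcan_c
```

```text
2.0167 [ 0.5656 -0.1873  0.3002] [ 0.8577 -0.1189  0.0762] 1.0016946969007303 0.0 [-0.34    0.3097  1.6308  0.0004  1.2013 -0.3392]
[[ 0.001   1.     -0.0001]
 [ 1.     -0.001   0.0005]
 [ 0.0005 -0.0001 -1.    ]]
mark_red 0.66 [ 94.3 182.3] [ 0.3005 -0.2071  0.014 ]
mark_red 0.62 [299.9 139.8] [ 0.5935 -0.1485  0.014 ]
mark_red 0.44 [380.5 323.6] [ 0.7344 -0.4499  0.014 ]
mark_yellow 0.95 [257.1 168. ] [ 0.5342 -0.1872  0.014 ]
mark_yellow 0.68 [ 23.4 190.4] [ 0.1936 -0.2187  0.014 ]
mark_blue 0.84 [ 83.7 257.2] [ 0.2611 -0.326   0.014 ]
mark_blue 0.56 [304.1 203.5] [ 0.6013 -0.2394  0.014 ]
nails_c 0.82 [360.7 106.7] [ 0.6704 -0.1056  0.025 ]
nails_c 0.31 [248.  325.9] [ 0.5138 -0.4447  0.025 ]
```

View pics/w1.png

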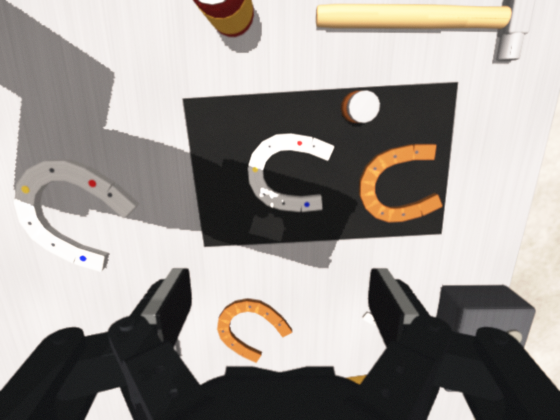

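The wrist view shows the mat shoe with its yellow dot at (256,169), red at (300,142) and blue at (306,204). Rusty1 is right of it and the jar is at (363,106). Next I'll fit the shoe pose from the colour blobs.

```bash
cat > fit.py <<'E'
from s import *
M={'red':(12,44),'yellow':(-44,0),'blue':(36,-41)}
def blobs(f,approx,rad=14):
    im=f["img"];hsv=cv2.cvtColor(im,cv2.COLOR_RGB2HSV);h,sa,v=[hsv[...,i].astype(int) for i in range(3)]
    hue=dict(red=(h<8)|(h>170),yellow=(h>18)&(h<35),blue=(h>105)&(h<132))
    out={}
    yy,xx=np.mgrid[:420,:560]
    for c,p in approx.items():
        m=hue[c]&(sa>100)&(v>50)&(np.hypot(xx-p[0],yy-p[1])<rad)
        n,l,st,ce=cv2.connectedComponentsWithStats(m.astype(np.uint8))
        if n<2: print(c,"none");continue
        k=1+np.argmax(st[1:,4]);out[c]=ce[k];print(c,ce[k],st[k,4])
    return out
def fit(f,b,z):
    W={c:at(f,p,z)[:2] for c,p in b.items()}
    A=np.array([M[c] for c in W])/1000.;B=np.array(list(W.values()))
    a=A-A.mean(0);q=B-B.mean(0);th=np.arctan2((a[:,0]*q[:,1]-a[:,1]*q[:,0]).sum(),(a*q).sum())
    Rr=np.array([[np.cos(th),-np.sin(th)],[np.sin(th),np.cos(th)]]);t=B.mean(0)-Rr@A.mean(0)
    print("center",t,"yaw deg",np.degrees(th),"res mm",1000*(B-(A@Rr.T+t)).ravel()); print("toe grasp",t+Rr@[-.044,0])
    return t,th
if __name__=="__main__":
    f=cams.grab_frame("wrist")
    b=blobs(f,dict(red=(300,142),yellow=(256,169),blue=(307,204)));t,th=fit(f,b,.014)
    g=t+np.array([np.cos(th),np.sin(th)])*-.044
    go([g[0],g[1],.15],np.degrees(th))
E
python3 fit.py
```

```text
2.3667 [ 0.566  -0.1865  0.3   ] [-0.9593  0.5729  0.2475] 1.0013743482285264 0.0 [-0.3383  0.3103  1.6305  0.      1.2014 -0.3397]
[[-0.0014  1.     -0.0006]
 [ 1.      0.0014  0.0002]
 [ 0.0002 -0.0006 -1.    ]]
red [299.1333 143.4667] 15
yellow [254.6  169.96] 25
blue [306.1579 204.8421] 19
center [ 0.5746 -0.1949] yaw deg -7.70720761390226 res mm [ 0.2352  0.3362 -0.1295 -0.2451 -0.1058 -0.091 ]
toe grasp [ 0.531 -0.189]
lin mm [ -2.5042 -34.9037 150.0136]
rot z tool 0.13594621693493592
```

>>> {"api": "servo_tool", "payload": {"fingers": [-1,-1,-1,-1,-1], "linear": [[38,3,0],[38,3,0],[38,3,0],[38,3,0],[38,3,0]], "rotation": [[0,0,0],[0,0,0],[0,0,0],[0,0,0],[0,0,0]]}}

```text
time_s: 2.83
tcp_pos: [0.5807, 0.0045, 0.3004]
orientation: [[-0.0, 1.0, 0.0], [1.0, 0.0, -0.0], [-0.0, 0.0, -1.0]]
wrist_force: [-0.5, 0.3, -0.4]
width: 0.999
grip_force: 0.0
```

>>> {"api": "servo_tool", "payload": {"fingers": [-1,-1,-1,-1,-1], "linear": [[38,3,0],[38,3,0],[38,3,0],[38,3,0],[0,0,0]], "rotation": [[0,0,0],[0,0,0],[0,0,0],[0,0,0],[0,0,0]]}}

```text
time_s: 3.25
tcp_pos: [0.5929, 0.1609, 0.3003]
orientation: [[-0.005, 1.0, 0.001], [1.0, 0.005, 0.002], [0.002, 0.001, -1.0]]
wrist_force: [-0.9, 0.1, 0.9]
width: 1.0
grip_force: 0.0
```

>>> {"api": "servo_tool", "payload": {"fingers": [-1,-1], "linear": [[0,0,0],[0,0,0]], "rotation": [[0,0,0],[0,0,0]]}}

```text
time_s: 3.42
tcp_pos: [0.5925, 0.1548, 0.3001]
orientation: [[-0.001, 1.0, -0.001], [1.0, 0.001, -0.001], [-0.001, -0.001, -1.0]]
wrist_force: [-0.1, -0.0, -0.5]
width: 0.999
grip_force: 0.0
```

```bash
python3 w.py w2 nest nest_toe knob pointer_tip slide_base
```

```text
3.4167 [0.5925 0.1548 0.3001] [-0.1039 -0.038  -0.5133] 0.9994377245198208 0.0 [ 0.2363  0.3361  1.5937 -0.0004  1.2125  0.2352]
[[-0.0012  1.     -0.0006]
 [ 1.      0.0012 -0.0006]
 [-0.0006 -0.0006 -1.    ]]
nest 0.59 [329.3 141.6] [0.6551 0.1943 0.047 ]
nest 0.48 [270.8 363.1] [ 0.5785 -0.1585  0.047 ]
nest 0.17 [304.3 113. ] [0.6227 0.2288 0.047 ]
nest_toe 0.91 [298.9 137.3] [0.6164 0.2    0.052 ]
knob 0.84 [233.6 138.8] [0.5387 0.2003 0.075 ]
pointer_tip 0.55 [304.7 112.1] [0.6222 0.23   0.06  ]
slide_base 0.71 [288.5 112.3] [0.6047 0.229  0.    ]
```

View pics/w2.png

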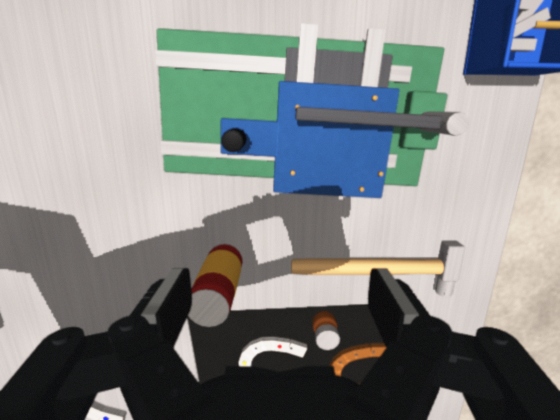

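The wrist view shows the carriage pushed in, with its knob at (233,139). The pointer bar runs from (303,114) to the post at (455,122). Brass pins show at (297,106), (376,98), (381,174), (362,189) and (293,173). I'll fit the carriage pose from these.

```bash
cat > nest.py <<'E'
from s import *
from scipy.optimize import least_squares
PIN=np.array([(-47.5,40.5),(-47.5,-40.5),(45,57),(45,-57),(67,35),(67,-35)])/1000
def pins(f,guess,th0,tol=.012,zt=.047):
    im=f["img"];hsv=cv2.cvtColor(im,cv2.COLOR_RGB2HSV);h,sa,v=[hsv[...,i].astype(int) for i in range(3)]
    m=((h>10)&(h<32)&(sa>70)&(v>70)).astype(np.uint8)
    n,l,st,ce=cv2.connectedComponentsWithStats(m)
    W=[at(f,ce[k],zt)[:2] for k in range(1,n) if 2<=st[k,4]<200]
    t=np.array(guess[:2],float);th=th0
    for it in range(3):
        Rr=np.array([[np.cos(th),-np.sin(th)],[np.sin(th),np.cos(th)]])
        A=[];B=[]
        for p in PIN:
            q=Rr@p+t;d=[np.hypot(*(w-q)) for w in W]
            if d and min(d)<tol: A.append(p);B.append(W[int(np.argmin(d))])
        A=np.array(A);B=np.array(B)
        a=A-A.mean(0);q=B-B.mean(0);th=np.arctan2((a[:,0]*q[:,1]-a[:,1]*q[:,0]).sum(),(a*q).sum())
        Rr=np.array([[np.cos(th),-np.sin(th)],[np.sin(th),np.cos(th)]]);t=B.mean(0)-Rr@A.mean(0)
        tol=.008
    print("nest",t,"yaw",np.degrees(th),"n",len(A),"res",1000*(B-(A@Rr.T+t)).ravel())
    return t,th,Rr
if __name__=="__main__":
    f=cams.grab_frame("wrist")
    t,th,Rr=pins(f,(.655,.194),-.04)
    print("knob from nest",t+Rr@[-.12,0], "knob px centre top", at(f,(233,139),.092))
    print("toe",t+Rr@[-.044,0])
    c=np.array([at(f,p,.02)[:2] for p in [(158,30),(443,46),(421,185),(163,170)]]);print(c, np.linalg.norm(np.diff(c,axis=0),axis=1),c.mean(0))
    bar=[at(f,p,.1)[:2] for p in [(297,114),(455,122)]];print("bar",bar)
E
python3 nest.py
```

```text
3.7167 [0.5929 0.1535 0.3005] [ 0.3338 -0.7021 -0.864 ] 0.9987043308142995 0.0 [ 0.2339  0.3354  1.5936 -0.      1.2124  0.2356]
[[ 0.0016  1.      0.0001]
 [ 1.     -0.0016 -0.    ]
 [-0.      0.0001 -1.    ]]
nest [0.6586 0.193 ] yaw -3.395720361866037 n 5 res [-0.3816  0.6497  0.0647 -0.3308  0.0443  0.0581  0.1839 -0.149   0.0886
 -0.2281]
knob from nest [0.5388 0.2001] knob px centre top [0.5411 0.2006 0.092 ]
toe [0.6147 0.1956]
[[0.4449 0.3252]
 [0.7963 0.3073]
 [0.7929 0.1301]
 [0.4311 0.1522]] [0.3519 0.1773 0.3624] [0.6163 0.2287]
bar [array([0.6116, 0.2273]), array([0.7825, 0.2193])]
```

>>> {"api": "servo_tool", "payload": {"fingers": [-1,-1,-1,-1,-1], "linear": [[24,-27,10],[23,-26,20],[0,0,40],[0,0,40],[0,0,0]], "rotation": [[0,0,0.03],[0,0,0.03],[0,0,0],[0,0,0],[0,0,0]]}}

```text
time_s: 4.18
tcp_pos: [0.5357, 0.2008, 0.1838]
orientation: [[0.06, 0.998, -0.011], [0.998, -0.06, -0.004], [-0.005, -0.011, -1.0]]
wrist_force: [-1.9, -1.2, -0.8]
width: 1.005
grip_force: 0.0
```

```bash
python3 - <<'E'
from s import *
go([.5395,.2003,.062],-3.4)
E
```

```text
4.1833 [0.5357 0.2008 0.1838] [-1.881  -1.2147 -0.8498] 1.0049929973160023 0.0 [ 0.3379  0.4109  1.777  -0.0001  0.9656  0.3976]
[[ 0.0596  0.9982 -0.0112]
 [ 0.9982 -0.0596 -0.004 ]
 [-0.0046 -0.0109 -0.9999]]
lin mm [  0.279    5.1673 121.7787]
rot z tool -0.00033122612190372713
```

>>> {"api": "servo_tool", "payload": {"fingers": [-1,-1,-1,-1,-1], "linear": [[0,0,38],[0,0,38],[0,0,30],[0,0,20],[0,0,0]], "rotation": [[0,0,0],[0,0,0],[0,0,0],[0,0,0],[0,0,0]]}}

```text
time_s: 4.6
tcp_pos: [0.5391, 0.2012, 0.062]
orientation: [[0.061, 0.998, -0.005], [0.998, -0.061, -0.002], [-0.002, -0.005, -1.0]]
wrist_force: [-0.9, 0.4, -0.4]
width: 1.0
grip_force: 0.0
```

>>> {"api": "servo_tool", "payload": {"fingers": [0.2,0.2,1,1,1], "linear": [[0,0,0],[0,0,0],[0,0,0],[0,0,0],[0,0,0]], "rotation": [[0,0,0],[0,0,0],[0,0,0],[0,0,0],[0,0,0]], "squeeze": 40}}

```text
time_s: 5.02
tcp_pos: [0.5408, 0.2026, 0.0659]
orientation: [[0.06, 0.998, 0.001], [0.998, -0.06, 0.001], [0.001, 0.001, -1.0]]
wrist_force: [1.6, -0.6, 4.6]
width: 0.301
grip_force: 6.3
```

>>> {"api": "servo_tool", "payload": {"fingers": [1,1,1], "linear": [[0,0,0],[0,0,0],[0,0,0]], "rotation": [[0,0,0],[0,0,0],[0,0,0]]}}

```text
time_s: 5.27
tcp_pos: [0.5412, 0.2026, 0.066]
orientation: [[0.06, 0.998, 0.002], [0.998, -0.06, 0.001], [0.001, 0.002, -1.0]]
wrist_force: [-1.8, -1.2, 8.1]
width: 0.288
grip_force: 38.8
```

>>> {"api": "servo_tool", "payload": {"fingers": [1,1,1,1,1], "linear": [[0,-10,-4],[0,-25,0],[0,-25,0],[0,-25,0],[0,-20,0]], "rotation": [[0,0,0],[0,0,0],[0,0,0],[0,0,0],[0,0,0]]}}

```text
time_s: 5.68
tcp_pos: [0.4336, 0.2082, 0.0676]
orientation: [[0.06, 0.998, -0.001], [0.998, -0.06, -0.001], [-0.001, -0.001, -1.0]]
wrist_force: [4.6, 0.6, -20.8]
width: 0.292
grip_force: 44.3
```

>>> {"api": "servo_tool", "payload": {"fingers": [1,1,1,1,1], "linear": [[0,-9,0],[0,0,0],[0,0,0],[0,0,0],[0,0,0]], "rotation": [[0,0,0],[0,0,0],[0,0,0],[0,0,0],[0,0,0]]}}

```text
time_s: 6.1
tcp_pos: [0.4263, 0.2086, 0.0677]
orientation: [[0.06, 0.998, -0.002], [0.998, -0.06, -0.001], [-0.001, -0.002, -1.0]]
wrist_force: [-2.5, -2.5, -17.4]
width: 0.283
grip_force: 44.3
```

>>> {"api": "servo_tool", "payload": {"fingers": [-1,-1,-1,-1,-1], "linear": [[0,0,0],[0,0,0],[0,0,0],[0,0,-30],[0,0,-40]], "rotation": [[0,0,0],[0,0,0],[0,0,0],[0,0,0],[0,0,0]]}}

```text
time_s: 6.52
tcp_pos: [0.4262, 0.2089, 0.1377]
orientation: [[0.06, 0.998, -0.003], [0.998, -0.06, -0.001], [-0.002, -0.003, -1.0]]
wrist_force: [0.8, 0.3, -0.1]
width: 0.97
grip_force: 0.0
```

>>> {"api": "servo_tool", "payload": {"fingers": [-1,-1,-1,-1,-1], "linear": [[0,20,-40],[0,40,-40],[0,40,-40],[0,0,0],[0,0,0]], "rotation": [[0,0,0],[0,0,0],[0,0,0],[0,0,0],[0,0,0]]}}

```text
time_s: 6.93
tcp_pos: [0.5074, 0.2052, 0.2377]
orientation: [[0.061, 0.998, 0.007], [0.998, -0.061, 0.003], [0.003, 0.007, -1.0]]
wrist_force: [-1.6, -0.1, -0.7]
width: 0.999
grip_force: 0.0
```

```bash
python3 w.py w3 nest nest_toe knob pointer_tip slide_base; python3 - <<'E'
from nest import *
f=cams.grab_frame("wrist")
t,th,Rr=pins(f,(.545,.2),-.06,.02)
print("toe",t+Rr@[-.044,0],"knob",t+Rr@[-.12,0])
E
```

```text
6.9333 [0.5074 0.2052 0.2377] [-1.5606 -0.0662 -0.6891] 0.9993291623074109 0.0 [0.3625 0.2984 1.8022 0.0001 1.033  0.4237]
[[ 0.0612  0.9981  0.0074]
 [ 0.9981 -0.0612  0.0029]
 [ 0.0034  0.0072 -1.    ]]
nest 0.96 [315.  185.1] [0.5481 0.2018 0.047 ]
nest_toe 0.67 [275.4 185.7] [0.5042 0.2051 0.052 ]
knob 0.82 [197.2 192. ] [0.4245 0.2091 0.075 ]
slide_base 0.89 [356.5 151. ] [0.6053 0.2298 0.    ]
7.2333 [0.5028 0.2044 0.2334] [ 0.2371 -0.7997  0.3009] 0.998587385585937 0.0 [0.3642 0.3016 1.809  0.     1.0335 0.4237]
[[ 0.0595  0.9982 -0.0023]
 [ 0.9982 -0.0595 -0.0009]
 [-0.001  -0.0022 -1.    ]]
nest [0.546 0.199] yaw -3.222140812087933 n 6 res [ 0.0404  0.0214  0.1257  0.0277 -0.1099 -0.0017 -0.034  -0.0832  0.0325
 -0.0639 -0.0548  0.0996]
toe [0.502  0.2015] knob [0.4261 0.2057]
```

View pics/w3.png

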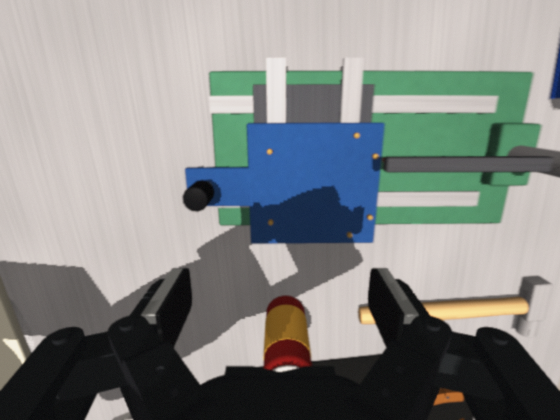

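The wrist view shows the carriage pulled out, with the knob at (197,192) and all six pins visible. The pointer bar's near end is at (385,164), just beyond the far pin row, so the nest is clear. Next I fetch the shoe.

>>> {"api": "servo_tool", "payload": {"fingers": [-1,-1,-1,-1,-1], "linear": [[-36,5,0],[-36,5,0],[-36,5,0],[-36,5,0],[-36,5,0]], "rotation": [[0,0,0],[0,0,0],[0,0,0],[0,0,0],[0,0,0]]}}

```text
time_s: 7.7
tcp_pos: [0.5177, 0.0221, 0.2341]
orientation: [[0.059, 0.998, -0.001], [0.998, -0.059, -0.0], [-0.0, -0.001, -1.0]]
wrist_force: [0.9, -0.2, -0.4]
width: 1.003
grip_force: 0.0
```

>>> {"api": "servo_tool", "payload": {"fingers": [-1,-1,-1,-1,-1], "linear": [[-36,5,0],[-36,5,0],[-36,5,0],[-36,5,0],[-36,5,20]], "rotation": [[0,0,0],[0,0,0],[0,0,0],[0,0,0],[0,0,0]]}}

```text
time_s: 8.12
tcp_pos: [0.5343, -0.16, 0.2172]
orientation: [[0.06, 0.998, 0.006], [0.998, -0.06, -0.002], [-0.001, 0.006, -1.0]]
wrist_force: [1.7, -0.5, 0.9]
width: 1.0
grip_force: 0.0
```

>>> {"api": "servo_tool", "payload": {"fingers": [-1,-1,-1,-1], "linear": [[0,0,20],[0,0,0],[0,0,0],[0,0,0]], "rotation": [[0,0,0.075],[0,0,0],[0,0,0],[0,0,0]]}}

```text
time_s: 8.45
tcp_pos: [0.5325, -0.157, 0.1949]
orientation: [[0.132, 0.991, -0.0], [0.991, -0.132, 0.0], [0.0, -0.0, -1.0]]
wrist_force: [-0.7, -0.3, 1.2]
width: 1.004
grip_force: 0.0
```

```bash
cat > shoe.py <<'E'
from fit import *
f=cams.grab_frame("wrist")
ap={c:proj(f,(*( [.5746,-.1949]+np.array([[.991,.134],[-.134,.991]])@(np.array(M[c])/1000)),.014)) for c in M};print(ap)
b=blobs(f,ap,22);t,th=fit(f,b,.014)
g=t-np.array([np.cos(th),np.sin(th)])*.044
go([g[0],g[1],.0065],np.degrees(th))
E
python3 shoe.py
```

```text
8.45 [ 0.5325 -0.157   0.1949] [-0.7154 -0.2682  1.2109] 1.0037414317775135 0.0 [-0.3082  0.3681  1.8143  0.0002  0.9596 -0.176 ]
[[ 0.132   0.9913 -0.0004]
 [ 0.9913 -0.132   0.0003]
 [ 0.0003 -0.0004 -1.    ]]
{'red': array([334.7474, 175.0116]), 'yellow': array([282.0445, 213.9812]), 'blue': array([351.2878, 247.7057])}
red [335.1212 174.8788] 33
yellow [282.1538 214.    ] 39
blue [351.4815 248.1111] 27
center [ 0.5748 -0.1951] yaw deg -7.871320801064569 res mm [ 0.0459  0.3041 -0.1373 -0.0085  0.0914 -0.2956]
toe grasp [ 0.5313 -0.189 ]
lin mm [-32.0072   3.0987 188.3956]
rot z tool 0.005014020638822503
```

>>> {"api": "servo_tool", "payload": {"fingers": [-1,-1,-1,-1,-1], "linear": [[-32,3,20],[0,0,38],[0,0,38],[0,0,38],[0,0,0]], "rotation": [[0,0,0.005],[0,0,0],[0,0,0],[0,0,0],[0,0,0]]}}

```text
time_s: 8.92
tcp_pos: [0.5273, -0.1874, 0.0551]
orientation: [[0.137, 0.991, -0.01], [0.991, -0.137, 0.004], [0.002, -0.01, -1.0]]
wrist_force: [-1.9, 0.4, -1.1]
width: 1.001
grip_force: 0.0
```

>>> {"api": "servo_tool", "payload": {"fingers": [-1,-1], "linear": [[0,0,0],[0,0,0]], "rotation": [[0,0,0],[0,0,0]]}}

```text
time_s: 9.08
tcp_pos: [0.5328, -0.1898, 0.0628]
orientation: [[0.138, 0.99, 0.003], [0.99, -0.138, -0.001], [-0.001, 0.003, -1.0]]
wrist_force: [0.3, 0.3, 0.5]
width: 1.0
grip_force: 0.0
```

```bash
python3 shoe.py
```

```text
9.0833 [ 0.5328 -0.1898  0.0628] [0.3097 0.3125 0.517 ] 0.9996433595287777 0.0 [-0.3632  0.5809  1.8548  0.      0.703  -0.2248]
[[ 0.138   0.9904  0.0026]
 [ 0.9904 -0.138  -0.001 ]
 [-0.0006  0.0027 -1.    ]]
{'red': array([365.51  , 166.6299]), 'yellow': array([276.7073, 232.2067]), 'blue': array([389.034 , 284.6727])}
red [366.1786 166.2946] 112
yellow [276.5229 232.1193] 109
blue none
center [ 0.5747 -0.1948] yaw deg -7.868615829338567 res mm [ 0.2185  0.1276 -0.2185 -0.1276]
toe grasp [ 0.5311 -0.1888]
lin mm [ 0.7701 -1.9275 56.2954]
rot z tool -0.0010777483116828357
```

>>> {"api": "servo_tool", "payload": {"fingers": [-1,-1,-1,-1,-1], "linear": [[0,-1,25],[0,-1,19],[0,0,10],[0,0,0],[0,0,0]], "rotation": [[0,0,0],[0,0,0],[0,0,0],[0,0,0],[0,0,0]]}}

```text
time_s: 9.55
tcp_pos: [0.5301, -0.1899, 0.008]
orientation: [[0.139, 0.99, 0.002], [0.99, -0.139, -0.001], [-0.0, 0.002, -1.0]]
wrist_force: [0.3, 0.2, 0.1]
width: 0.999
grip_force: 0.0
```

>>> {"api": "servo_tool", "payload": {"fingers": [0.3,0.3,1,1,1], "linear": [[0,0,0],[0,0,0],[0,0,0],[0,0,0],[0,0,0]], "rotation": [[0,0,0],[0,0,0],[0,0,0],[0,0,0],[0,0,0]], "squeeze": 50}}

```text
time_s: 9.97
tcp_pos: [0.5295, -0.1898, 0.007]
orientation: [[0.14, 0.99, 0.001], [0.99, -0.14, -0.0], [-0.0, 0.001, -1.0]]
wrist_force: [1.8, 0.3, 0.4]
width: 0.304
grip_force: 0.4
```

>>> {"api": "servo_tool", "payload": {"fingers": [1,1,1], "linear": [[0,0,0],[0,0,0],[0,0,0]], "rotation": [[0,0,0],[0,0,0],[0,0,0]]}}

```text
time_s: 10.22
tcp_pos: [0.5296, -0.1898, 0.0073]
orientation: [[0.139, 0.99, 0.001], [0.99, -0.139, -0.0], [-0.0, 0.001, -1.0]]
wrist_force: [-0.9, 0.6, 6.1]
width: 0.227
grip_force: 47.4
```

>>> {"api": "servo_tool", "payload": {"fingers": [1,1,1,1,1], "linear": [[0,0,-10],[0,0,-30],[0,0,-38],[0,0,-38],[0,0,-38]], "rotation": [[0,0,0],[0,0,0],[0,0,0],[0,0,-0.04],[0,0,-0.04]]}}

```text
time_s: 10.63
tcp_pos: [0.5282, -0.1893, 0.1622]
orientation: [[0.058, 0.998, -0.002], [0.998, -0.058, 0.001], [0.0, -0.002, -1.0]]
wrist_force: [-0.6, -1.0, -1.6]
width: 0.225
grip_force: 48.0
```

>>> {"api": "servo_tool", "payload": {"fingers": [1,1,1,1,1], "linear": [[10,0,-30],[25,-5,-20],[30,-5,0],[30,-5,0],[30,-5,0]], "rotation": [[0,0,0],[0,0,0],[0,0,0],[0,0,0],[0,0,0]]}}

```text
time_s: 11.05
tcp_pos: [0.516, -0.0626, 0.2115]
orientation: [[0.061, 0.998, 0.001], [0.998, -0.061, -0.0], [0.0, 0.001, -1.0]]
wrist_force: [0.4, 1.1, -2.0]
width: 0.225
grip_force: 50.3
```

>>> {"api": "servo_tool", "payload": {"fingers": [1,1,1,1,1], "linear": [[30,-5,0],[30,-5,0],[30,-5,0],[30,-5,0],[30,-5,0]], "rotation": [[0,0,0],[0,0,0],[0,0,0],[0,0,0],[0,0,0]]}}

```text
time_s: 11.47
tcp_pos: [0.4997, 0.0889, 0.2109]
orientation: [[0.06, 0.998, -0.001], [0.998, -0.06, -0.0], [-0.0, -0.001, -1.0]]
wrist_force: [1.0, -0.4, -1.5]
width: 0.225
grip_force: 50.3
```

>>> {"api": "servo_tool", "payload": {"fingers": [1,1,1,1,1], "linear": [[30,-4,0],[30,-4,0],[20,-2,0],[0,0,0],[0,0,0]], "rotation": [[0,0,0],[0,0,0],[0,0,0],[0,0,0],[0,0,0]]}}

```text
time_s: 11.88
tcp_pos: [0.4949, 0.1688, 0.2107]
orientation: [[0.058, 0.998, -0.001], [0.998, -0.058, -0.0], [-0.0, -0.001, -1.0]]
wrist_force: [-0.7, -0.2, -1.8]
width: 0.226
grip_force: 50.3
```

```bash
python3 w.py w4 mark_red mark_blue mark_yellow; python3 -c "
from s import *
go([.502,.2015,.15],-3.22)"
```

```text
11.8833 [0.4949 0.1688 0.2107] [-0.6581 -0.1654 -1.7605] 0.22550895794337894 50.34339283592999 [ 0.306   0.3013  1.8714 -0.0002  0.9695  0.3637]
[[ 0.0576  0.9983 -0.0006]
 [ 0.9983 -0.0576 -0.0003]
 [-0.0004 -0.0006 -1.    ]]
mark_red 0.75 [404.8 189.2] [0.6366 0.1528 0.014 ]
mark_blue 0.57 [418. 347.] [ 0.6709 -0.0722  0.014 ]
mark_yellow 0.94 [279.4 272.3] [0.488  0.0548 0.014 ]
12.0833 [0.4954 0.167  0.2106] [ 0.4226 -0.2208 -1.819 ] 0.22462958034357616 50.345133282244205 [ 0.3025  0.3013  1.8718 -0.0002  0.969   0.3638]
[[ 0.0611  0.9981 -0.0004]
 [ 0.9981 -0.0611 -0.0003]
 [-0.0003 -0.0004 -1.    ]]
lin mm [34.8242  4.5156 60.5805]
rot z tool -0.00498615036806993
```

View pics/w4.png

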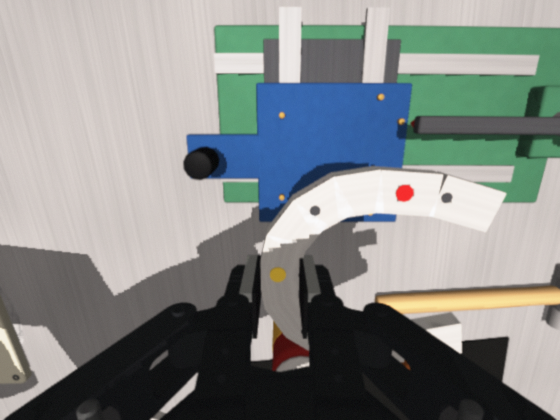

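The shoe is held level, with yellow at (278,274) between the pads and red at (404,193). The nest lies ahead. I'll compute the shoe's pose in hand and how far it has to go.

```bash
python3 - <<'E'
from fit import *
f=cams.grab_frame("wrist")
b=blobs(f,dict(red=(404,193),yellow=(278,274)));z=s["tcp_pos"][2]+.0067
t,th=fit(f,b,z);print(manip.sense()["tcp_pos"])
dy=np.radians(-3.22)-th; print("extra yaw deg",np.degrees(dy),"tool rot",-dy)
# TCP target such that shoe centre lands on nest after rotating about TCP
c,s_=np.cos(dy),np.sin(dy);Q=np.array([[c,-s_],[s_,c]]);off=Q@(t-s["tcp_pos"][:2])
tgt=np.array([.546,.199])-off;print("tcp target",tgt);go([*tgt,.12])
E
```

```text
12.0833 [0.4954 0.167  0.2106] [ 0.4226 -0.2208 -1.819 ] 0.22462958034357616 50.345133282244205 [ 0.3025  0.3013  1.8718 -0.0002  0.969   0.3638]
[[ 0.0611  0.9981 -0.0004]
 [ 0.9981 -0.0611 -0.0003]
 [-0.0003 -0.0004 -1.    ]]
red [403.931  192.7759] 232
yellow [277.398  274.1122] 196
center [0.5381 0.1636] yaw deg -5.784462342268069 res mm [ 0.1963  0.1245 -0.1963 -0.1245]
toe grasp [0.4943 0.168 ]
[0.4955 0.167  0.2106]
extra yaw deg 2.5644623422680697 tool rot -0.04475831141598356
tcp target [0.5032 0.2005]
lin mm [33.9262  5.7511 90.5803]
```

>>> {"api": "servo_tool", "payload": {"fingers": [1,1,1,1,1], "linear": [[17,3,15],[17,3,25],[0,0,30],[0,0,20],[0,0,0]], "rotation": [[0,0,0],[0,0,-0.045],[0,0,0],[0,0,0],[0,0,0]]}}

```text
time_s: 12.55
tcp_pos: [0.5009, 0.2, 0.1168]
orientation: [[0.016, 1.0, -0.007], [1.0, -0.016, -0.003], [-0.003, -0.007, -1.0]]
wrist_force: [-0.9, -0.5, -2.6]
width: 0.224
grip_force: 50.6
```

>>> {"api": "servo_tool", "payload": {"fingers": [1,1], "linear": [[0,0,0],[0,0,0]], "rotation": [[0,0,0],[0,0,0]]}}

```text
time_s: 12.72
tcp_pos: [0.5044, 0.2013, 0.1216]
orientation: [[0.016, 1.0, 0.001], [1.0, -0.016, 0.0], [0.0, 0.001, -1.0]]
wrist_force: [0.9, 0.3, -1.9]
width: 0.222
grip_force: 50.6
```

```bash
cat > inhand.py <<'E'
from fit import *
from nest import pins
f=cams.grab_frame("wrist");z=s["tcp_pos"][2]+.0067
cv2.imwrite("pics/"+sys.argv[1]+".png",f["img"][:,:,::-1])
Q=np.array([[np.cos(-.0562),-np.sin(-.0562)],[np.sin(-.0562),np.cos(-.0562)]])
c=s["tcp_pos"][:2]+Q@[.044,0]
ap={k:proj(f,(*(c+Q@(np.array(M[k])/1000)),z)) for k in M}
b=blobs(f,ap,30);t,th=fit(f,b,z)
try: pins(f,(.546,.199),-.056,.008)
except Exception as e: print(e)
dy=np.radians(-3.22)-th; print("tool rot",-dy)
go([*(s["tcp_pos"][:2]+np.array([.546,.199])-t),.046])
E
python3 inhand.py w5
```

```text
12.7167 [0.5044 0.2013 0.1216] [ 0.9039  0.2826 -1.8898] 0.22226803643435694 50.640594076830894 [ 0.3579  0.46    1.8847 -0.      0.7955  0.3738]
[[ 0.016   0.9999  0.0013]
 [ 0.9999 -0.016   0.0004]
 [ 0.0005  0.0013 -1.    ]]
red [404.0303 192.8874] 231
yellow [277.3866 274.1804] 194
blue none
center [0.5473 0.1997] yaw deg -3.274919424430388 res mm [ 0.219   0.1527 -0.219  -0.1527]
toe grasp [0.5033 0.2023]
nest [0.546  0.1994] yaw -3.288694807337918 n 4 res [-0.0479 -0.1718  0.1653 -0.0555 -0.0656  0.3009 -0.0518 -0.0736]
tool rot -0.0009585247796104757
lin mm [-0.8003 -1.3383 75.6278]
```

View pics/w5.png

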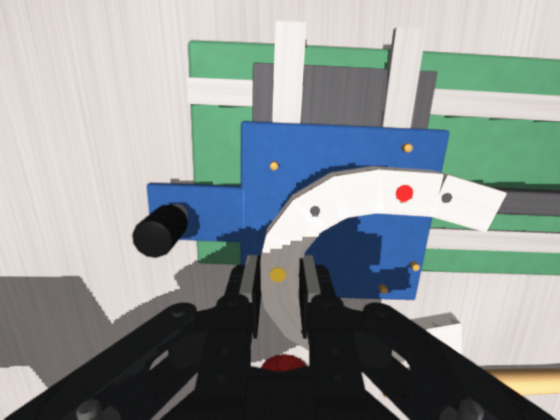

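>>> {"api": "servo_tool", "payload": {"fingers": [1,1,1,1,1], "linear": [[-0.8,-1.4,0],[0,0,20],[0,0,25],[0,0,20],[0,0,6]], "rotation": [[0,0,0],[0,0,0],[0,0,0],[0,0,0],[0,0,0]]}}

```text
time_s: 13.18
tcp_pos: [0.5012, 0.2003, 0.0483]
orientation: [[0.015, 1.0, -0.002], [1.0, -0.015, -0.001], [-0.001, -0.002, -1.0]]
wrist_force: [-0.9, -0.2, -1.5]
width: 0.225
grip_force: 50.6
```

>>> {"api": "servo_tool", "payload": {"fingers": [1,1,1], "linear": [[0,0,2],[0,0,0],[0,0,0]], "rotation": [[0,0,0],[0,0,0],[0,0,0]]}}

```text
time_s: 13.43
tcp_pos: [0.5031, 0.2011, 0.0489]
orientation: [[0.015, 1.0, 0.002], [1.0, -0.015, 0.001], [0.001, 0.002, -1.0]]
wrist_force: [-0.0, -0.4, -1.2]
width: 0.225
grip_force: 50.6
```

```bash
python3 inhand.py w6
```

```text
13.4333 [0.5031 0.2011 0.0489] [-0.0486 -0.4082 -1.1876] 0.22516338004972378 50.64539147308096 [0.3584 0.5818 1.9102 0.     0.6475 0.3734]
[[ 0.015   0.9999  0.002 ]
 [ 0.9999 -0.015   0.0008]
 [ 0.0008  0.002  -1.    ]]
red [403.9075 192.8194] 227
yellow [277.3866 274.1804] 194
blue [405.0952 363.3333] 21
center [0.5435 0.1955] yaw deg -8.830776471754577 res mm [-1.5469  5.9334  1.7626 -0.2848 -0.2157 -5.6487]
toe grasp [0.5    0.2022]
nest [0.5459 0.1995] yaw -3.435112607597772 n 5 res [-0.1773 -0.2477  0.0283  0.2071 -0.4046  0.0915  0.7529 -0.3718 -0.1993
  0.3209]
tool rot -0.097926523025548
lin mm [3.5839 2.4531 2.8756]
```

>>> {"api": "servo_tool", "payload": {"fingers": [1,1,1,1,1], "linear": [[0,0,2],[0,0,1],[0,0,0.5],[0,0,0],[0,0,0]], "rotation": [[0,0,0],[0,0,0],[0,0,0],[0,0,0],[0,0,0]]}}

```text
time_s: 13.9
tcp_pos: [0.5027, 0.2011, 0.0452]
orientation: [[0.015, 1.0, 0.001], [1.0, -0.015, 0.0], [0.001, 0.001, -1.0]]
wrist_force: [-0.9, -0.3, 7.8]
width: 0.225
grip_force: 51.6
```

>>> {"api": "servo_tool", "payload": {"fingers": [0.2,0.0,0.0,0.0,0.0], "linear": [[0,0,0],[0,0,0],[0,0,0],[0,0,-10],[0,0,-40]], "rotation": [[0,0,0],[0,0,0],[0,0,0],[0,0,0],[0,0,0]]}}

```text
time_s: 14.32
tcp_pos: [0.4985, 0.1994, 0.0902]
orientation: [[0.015, 1.0, -0.01], [1.0, -0.015, -0.004], [-0.004, -0.01, -1.0]]
wrist_force: [-0.6, -0.9, 0.8]
width: 0.499
grip_force: 0.0
```

>>> {"api": "servo_tool", "payload": {"fingers": [-1,-1,-1,-1,-1], "linear": [[0,0,-38],[0,0,-38],[0,0,-38],[0,0,0],[0,0,0]], "rotation": [[0,0,0],[0,0,0.045],[0,0,0],[0,0,0],[0,0,0]]}}

```text
time_s: 14.73
tcp_pos: [0.5036, 0.2014, 0.2112]
orientation: [[0.06, 0.998, 0.006], [0.998, -0.06, 0.002], [0.002, 0.006, -1.0]]
wrist_force: [1.0, -0.2, -0.6]
width: 1.0
grip_force: 0.0
```

```bash
cat > seat.py <<'E'
from fit import *
from nest import pins
f=cams.grab_frame("wrist")
cv2.imwrite("pics/"+sys.argv[1]+".png",f["img"][:,:,::-1])
n0=[float(a) for a in sys.argv[2:4]]
Q=np.array([[np.cos(-.0562),-np.sin(-.0562)],[np.sin(-.0562),np.cos(-.0562)]])
ap={k:proj(f,(*(n0+Q@(np.array(M[k])/1000)),.052)) for k in M}
b=blobs(f,ap,25);t,th=fit(f,b,.052)
tn,tt,_=pins(f,n0,-.056,.012)
print("shoe in nest mm",1000*Q.T@(t-tn),np.degrees(th-tt))
for k in b: print(k,at(f,b[k],.052))
print("knob",tn+Q@[-.12,0])
for r in finder.pinpoint("wrist","pointer_tip")[:2]: print("ptr",r["conf"],r["position"],at(f,r["position"],.06))
E
python3 seat.py w7 .546 .199
```

```text
14.7333 [0.5036 0.2014 0.2112] [ 1.048  -0.2405 -0.5954] 1.0003463579124388 0.0 [ 0.3585  0.3257  1.8337 -0.      0.9762  0.4184]
[[ 0.0599  0.9982  0.0057]
 [ 0.9982 -0.0599  0.0021]
 [ 0.0025  0.0055 -1.    ]]
red [333.4 146.4] 50
yellow [276.1714 191.    ] 35
blue [355.3592 227.9127] 813
center [0.5461 0.1996] yaw deg -1.9182296592261578 res mm [-0.2607 -0.196  -0.9465  0.863   1.2072 -0.667 ]
toe grasp [0.5021 0.2011]
nest [0.5454 0.199 ] yaw -3.2635506330469357 n 6 res [ 0.1845  0.0817  0.1342 -0.02   -0.1288 -0.0802  0.1083 -0.0005 -0.0977
 -0.1217 -0.2003  0.1408]
shoe in nest mm [0.6288 0.6138] 1.3453209738207776
red [0.5593 0.243  0.052 ]
yellow [0.5011 0.202  0.052 ]
blue [0.5819 0.1568 0.052 ]
knob [0.4256 0.2058]
ptr 0.92 [395.8, 155.3] [0.6174 0.2321 0.06  ]
```

View pics/w7.png

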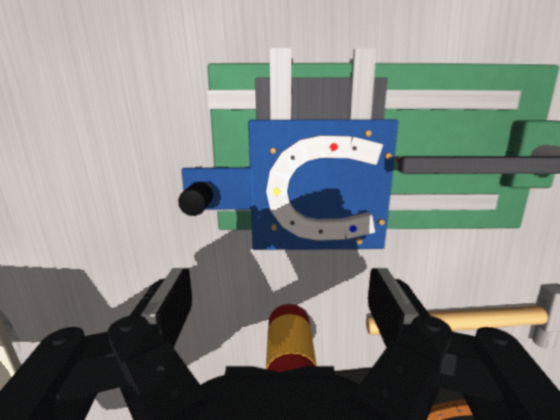

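The shoe sits between the pins, dots up and toe to the knob: red (333,146), yellow (276,191), blue about (353,229). The pointer bar's near end is at (402,164). Next I'll look at the pointer from its other side to place the tip.

>>> {"api": "servo_tool", "payload": {"fingers": [-1,-1,-1,-1,-1], "linear": [[-32,27,5],[-32,27,5],[-32,27,5],[0,0,0],[0,0,0]], "rotation": [[0,0,0],[0,0,0],[0,0,0],[0,0,0],[0,0,0]]}}

```text
time_s: 15.25
tcp_pos: [0.5759, 0.0994, 0.1908]
orientation: [[0.063, 0.998, -0.004], [0.998, -0.063, -0.001], [-0.001, -0.004, -1.0]]
wrist_force: [-0.9, 0.3, -0.4]
width: 0.998
grip_force: 0.0
```

```bash
python3 - <<'E'
from s import *
f=cams.grab_frame("wrist");cv2.imwrite("pics/w8.png",f["img"][:,:,::-1])
for r in finder.pinpoint("wrist","pointer_tip")[:2]: print("ptr",r["conf"],r["position"],at(f,r["position"],.06))
for r in finder.silhouettes("wrist","pointer")[:1]: print(r["conf"],r["box"])
p=proj(f,(.616,.228,.06));print(p)
a=cv2.imread("pics/w7.png")[130:190,360:440];x,y=int(p[0]),int(p[1]);print(x-40,y-30)
b=f["img"][:,:,::-1][max(0,y-30):y+30,x-40:x+40]
cv2.imwrite("pics/c1.png",np.hstack([cv2.resize(q,(400,300),interpolation=cv2.INTER_NEAREST) for q in (a,b)]))
E
```

```text
15.25 [0.5759 0.0994 0.1908] [-0.9381  0.3029 -0.3969] 0.9980505844352733 0.0 [0.1505 0.4155 1.7499 0.     0.9805 0.2139]
[[ 0.0634  0.998  -0.0042]
 [ 0.998  -0.0634 -0.0006]
 [-0.0009 -0.0042 -1.    ]]
ptr 0.85 [324.8, 38.0] [0.6196 0.2296 0.06  ]
ptr 0.58 [323.9, 36.9] [0.6189 0.2304 0.06  ]
0.68 [316.3, 15.8, 549.5, 39.6]
[320.3474  40.5623]
280 10
```

View pics/c1.png

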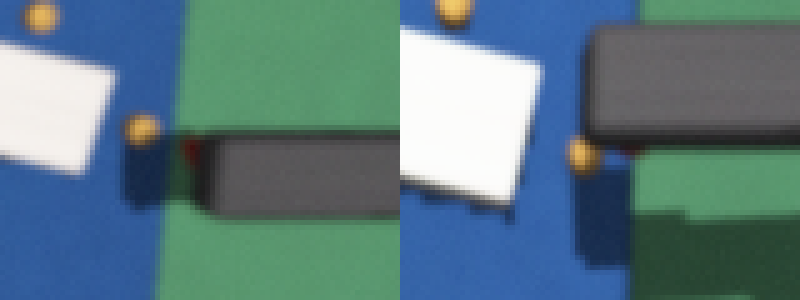

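```bash
python3 - <<'E'
from s import *
f=cams.grab_frame("wrist")
print("B",at(f,(327,40.3),.06), "bar end mid left", at(f,(280+(590-400)/5,10+80/5),.1), at(f,(280+190/5,10+28/5),.1), at(f,(280+185/5,10+130/5),.1))
im=f["img"].astype(int);sub=im[20:55,300:345]
m=(sub[...,0]>60)&(sub[...,0]>sub[...,1]*2)&(sub[...,0]>sub[...,2]*2);ys,xs=np.nonzero(m);print(list(zip(xs+300,ys+20)))
a=cv2.imread("pics/w7.png")[:,:,::-1].astype(int)[140:175,385:420]
m=(a[...,0]>60)&(a[...,0]>a[...,1]*2)&(a[...,0]>a[...,2]*2);ys,xs=np.nonzero(m);print(list(zip(xs+385,ys+140)))
# view A camera: TCP pose then (0.5036,0.2014,0.2112): reuse extrinsics by relative transform
Rc=cv2.Rodrigues(np.array(f["rvec"],float))[0];tc=np.array(f["tvec"]).ravel()
RA=np.array([[.0599,.9982,.0057],[.9982,-.0599,.0021],[.0025,.0055,-1]]);pA=np.array([.5036,.2014,.2112])
# camera = rigid in tool: x_c = Rc x_w+tc ; x_w=R x_t+p
Rct=Rc@R;tct=Rc@np.array(s["tcp_pos"])+tc
U,_,V=np.linalg.svd(RA);RA=U@V
g=dict(f);g["rvec"]=cv2.Rodrigues(Rct@RA.T)[0];g["tvec"]=tct-Rct@RA.T@pA
print("check red dot A",at(g,(333.4,146.4),.052)); 
for q in [(398,159.5),(397.5,159)]: print("A",at(g,q,.06))
print("barend A",at(g,(360+43,130+27.5),.1),at(g,(360+43,130+43),.1))
c1,d1=ray(f,(327,40));c2,d2=ray(g,(397.7,159.3))
k=np.linalg.lstsq(np.c_[d1,-d2],c2-c1,rcond=None)[0];print("tri",c1+k[0]*d1,c2+k[1]*d2)
E
```

```text
15.4 [0.575  0.1019 0.1921] [-0.3115  0.0888  0.2527] 1.0024153800686408 0.0 [0.1548 0.4126 1.751  0.0003 0.9807 0.2142]
[[ 0.0595  0.9982 -0.0028]
 [ 0.9982 -0.0595 -0.0001]
 [-0.0003 -0.0027 -1.    ]]
B [0.6203 0.2308 0.06  ] bar end mid left [0.6085 0.2327 0.1   ] [0.6086 0.2389 0.1   ] [0.6076 0.2266 0.1   ]
[]
[(np.int64(398), np.int64(158)), (np.int64(397), np.int64(159)), (np.int64(398), np.int64(159)), (np.int64(398), np.int64(160))]
check red dot A [0.5592 0.243  0.052 ]
A [0.6197 0.2279 0.06  ]
A [0.6192 0.2284 0.06  ]
barend A [0.6085 0.2365 0.1   ] [0.6093 0.2234 0.1   ]
tri [0.6196 0.2301 0.065 ] [0.6177 0.2289 0.0645]
```

The crops show the tip's red just under the bar end, at about (398,159) in the first view. That puts the tip near (0.6185, 0.229). I'll refine it during the stops. Back to the knob.

>>> {"api": "servo_tool", "payload": {"fingers": [-1,-1,-1,-1,-1], "linear": [[19,-31,0],[19,-31,0],[19,-31,0],[19,-31,0],[19,-31,0]], "rotation": [[0,0,0],[0,0,0],[0,0,0],[0,0,0],[0,0,0]]}}

```text
time_s: 15.87
tcp_pos: [0.4249, 0.2068, 0.1933]
orientation: [[0.059, 0.998, -0.0], [0.998, -0.059, 0.0], [0.0, -0.0, -1.0]]
wrist_force: [0.5, 1.0, -0.1]
width: 1.002
grip_force: 0.0
```

>>> {"api": "servo_tool", "payload": {"fingers": [-1,-1,-1], "linear": [[0,0,0],[0,0,0],[0,0,0]], "rotation": [[0,0,0],[0,0,0],[0,0,0]]}}

```text
time_s: 16.12
tcp_pos: [0.4272, 0.2063, 0.1937]
orientation: [[0.058, 0.998, 0.001], [0.998, -0.058, 0.0], [0.0, 0.001, -1.0]]
wrist_force: [0.9, 0.2, -0.7]
width: 0.999
grip_force: 0.0
```

```bash
python3 -c "
from s import *
go([.426,.207,.066],-3.3)"
```

```text
16.1167 [0.4272 0.2063 0.1937] [ 0.8791  0.2456 -0.7211] 0.9993292390374453 0.0 [ 0.425   0.2561  1.9865 -0.0002  0.8978  0.4827]
[[ 0.0576  0.9983  0.0011]
 [ 0.9983 -0.0576  0.0004]
 [ 0.0004  0.0011 -1.    ]]
lin mm [  0.5366  -1.374  127.669 ]
rot z tool -1.853458636680294e-05
```

>>> {"api": "servo_tool", "payload": {"fingers": [-1,-1,-1,-1,-1], "linear": [[0,-1,30],[0,0,38],[0,0,38],[0,0,20],[0,0,0]], "rotation": [[0,0,0],[0,0,0],[0,0,0],[0,0,0],[0,0,0]]}}

```text
time_s: 16.53
tcp_pos: [0.4245, 0.2039, 0.0635]
orientation: [[0.061, 0.998, -0.006], [0.998, -0.061, -0.003], [-0.003, -0.006, -1.0]]
wrist_force: [-0.3, -0.3, 0.4]
width: 1.002
grip_force: 0.0
```

>>> {"api": "servo_tool", "payload": {"fingers": [0.2,0.2,1,1,1], "linear": [[0,0,0],[0,0,0],[0,0,0],[0,0,0],[0,0,0]], "rotation": [[0,0,0],[0,0,0],[0,0,0],[0,0,0],[0,0,0]], "squeeze": 40}}

```text
time_s: 16.95
tcp_pos: [0.4268, 0.2058, 0.0685]
orientation: [[0.06, 0.998, 0.002], [0.998, -0.06, 0.001], [0.001, 0.002, -1.0]]
wrist_force: [-12.2, 3.6, 9.1]
width: 0.301
grip_force: 7.7
```

>>> {"api": "servo_tool", "payload": {"fingers": [1,1,1], "linear": [[0,0,0],[0,0,0],[0,0,0]], "rotation": [[0,0,0],[0,0,0],[0,0,0]]}}

```text
time_s: 17.2
tcp_pos: [0.4272, 0.2059, 0.0686]
orientation: [[0.06, 0.998, 0.002], [0.998, -0.06, 0.001], [0.001, 0.002, -1.0]]
wrist_force: [0.0, -0.9, 7.6]
width: 0.291
grip_force: 38.9
```

```bash
python3 seat.py w9 .546 .199
```

```text
17.2 [0.4272 0.2059 0.0686] [ 0.032  -0.9179  7.6413] 0.29103970525028794 38.85917544364929 [ 0.424   0.4798  2.0538 -0.0001  0.6055  0.484 ]
[[ 0.0598  0.9982  0.0022]
 [ 0.9982 -0.0598  0.0009]
 [ 0.0011  0.0022 -1.    ]]
red [526.5989 177.2203] 177
yellow [411.6744 253.5194] 129
blue [532.0775 330.3953] 258
center [0.5483 0.1947] yaw deg -5.273210408611432 res mm [-2.733   5.5841 -1.6864  3.0144  4.4194 -8.5985]
toe grasp [0.5045 0.1987]
nest [0.5472 0.1998] yaw -4.097549923041478 n 3 res [-1.0253 -1.2186 -0.3658  2.4029  1.3911 -1.1843]
shoe in nest mm [ 1.4209 -5.0811] -1.1756604855699542
red [0.5616 0.243  0.052 ]
yellow [0.5028 0.2017 0.052 ]
blue [0.5848 0.1419 0.052 ]
knob [0.4274 0.2066]
```

>>> {"api": "servo_tool", "payload": {"fingers": [1,1,1,1,1], "linear": [[0,8,-2],[-3,15,0],[-4,18,0],[-3,12,0],[-0.6,5,0]], "rotation": [[0,0,0],[0,0,0],[0,0,0],[0,0,0],[0,0,0]]}}

```text
time_s: 17.72
tcp_pos: [0.4844, 0.1911, 0.0689]
orientation: [[0.061, 0.998, -0.0], [0.998, -0.061, 0.0], [0.0, -0.0, -1.0]]
wrist_force: [-1.7, 2.4, -8.1]
width: 0.285
grip_force: 43.5
```

>>> {"api": "servo_tool", "payload": {"fingers": [1,1,1], "linear": [[0,0,0],[0,0,0],[0,0,0]], "rotation": [[0,0,0],[0,0,0],[0,0,0]]}}

```text
time_s: 17.97
tcp_pos: [0.4829, 0.1912, 0.0689]
orientation: [[0.06, 0.998, -0.001], [0.998, -0.06, -0.001], [-0.001, -0.001, -1.0]]
wrist_force: [3.1, -0.6, -14.9]
width: 0.287
grip_force: 42.8
```

```bash
cat > stop.py <<'E'
from s import *
f=cams.grab_frame("wrist");cv2.imwrite(f"pics/{sys.argv[1]}.png",f["img"][:,:,::-1])
p=proj(f,(.6185,.229,.06));print("exp tip px",p)
for r in finder.pinpoint("wrist","pointer_tip")[:2]: print("ptr",r["conf"],r["position"],at(f,r["position"],.06))
for n in ["mark_red","mark_yellow","mark_blue"]:
  for r in finder.pinpoint("wrist",n)[:1]: print(n,r["conf"],r["position"],at(f,r["position"],.052))
im=[]
for c in ["wrist","scene","side"]:
    g=f if c=="wrist" else cams.grab_frame(c)
    p=proj(g,(.6185,.229,.056));w,h=(60,45) if c=="wrist" else (20,15)
    x=int(np.clip(p[0],w,560-w));y=int(np.clip(p[1],h,420-h));print(c,x-w,y-h,p)
    im.append(cv2.resize(np.ascontiguousarray(g["img"][y-h:y+h,x-w:x+w,::-1]),(400,300) if c!="wrist" else (800,600),interpolation=cv2.INTER_NEAREST))
cv2.imwrite(f"pics/{sys.argv[1]}c.png",cv2.resize(im[0],(400,300)) if 0 else np.vstack([np.hstack([cv2.resize(im[0],(400,300)),im[1]]),np.hstack([im[2],im[2]*0])]))
E
python3 stop.py r1
```

```text
17.9667 [0.4829 0.1912 0.0689] [  3.1122  -0.5925 -14.9368] 0.2867176750105366 42.78393566608429 [ 0.3542  0.5247  1.9538 -0.0005  0.6639  0.4145]
[[ 0.0599  0.9982 -0.0006]
 [ 0.9982 -0.0599 -0.0005]
 [-0.0006 -0.0006 -1.    ]]
exp tip px [541.2542 179.0787]
ptr 0.68 [543.5, 177.2] [0.6195 0.2299 0.06  ]
mark_red 0.72 [522.8, 175.9] [0.6149 0.2291 0.052 ]
mark_yellow 0.6 [413.8, 251.6] [0.5597 0.1881 0.052 ]
mark_blue 0.87 [530.3, 313.1] [0.6365 0.1407 0.052 ]
wrist 440 132 [535.1577 177.3912]
scene 339 225 [359.6693 240.5253]
side 264 166 [284.1948 181.1884]
```

View pics/r1c.png

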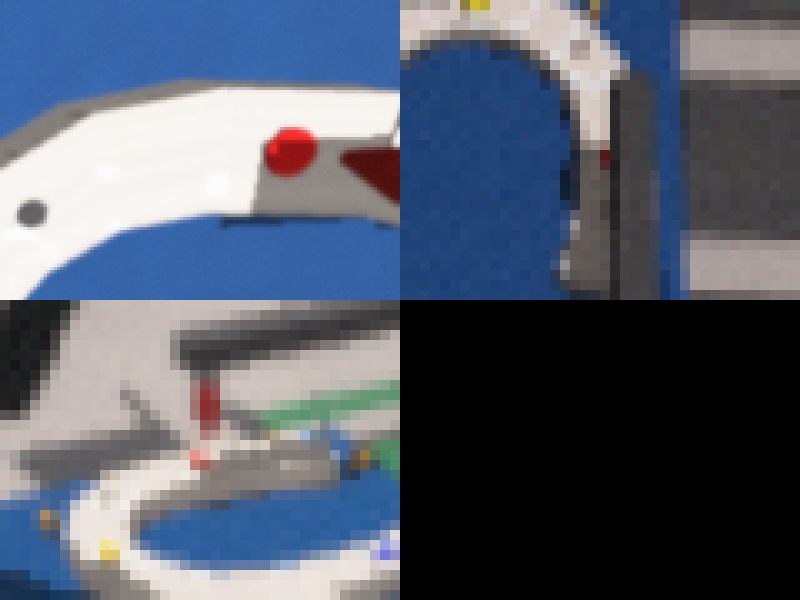

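The crop shows the tip vertex at wrist pixel (542,179), with the red dot at (527,177.6) below it. The side view shows the tip straight over the dot. I'll compute the remaining offset numerically.

```bash
cat > off.py <<'E'
from fit import *
import sys
f=cams.grab_frame("wrist");c=sys.argv[1]
T=np.array([.6185,.229])
def tip(f):
    im=f["img"].astype(int);m=(im[...,0]>im[...,1]*2.2)&(im[...,0]>im[...,2]*2.2)&(im[...,0]<160)&(im[...,0]>40)
    p=proj(f,(*T,.06));yy,xx=np.mgrid[:420,:560];m&=(np.hypot(xx-p[0],yy-p[1])<14)
    return m,p
d=proj(f,(*T,.052));b=blobs(f,{c:d},14 if c!='blue' else 14)
if c in b:
    w=at(f,b[c],.052);print("dot",w)
    for P in [(.6185,.229),(.6190,.2287)]:
        e=np.array(P)-w[:2];print("to go tool mm",1000*R[:2,:2].T@e)
m,p=tip(f);ys,xs=np.nonzero(m);o=np.argsort(xs)[:6];print("exp tip px",p,"left red",list(zip(xs[o].tolist(),ys[o].tolist())))
E
python3 off.py red; python3 -c "
from h import *
f=cams.grab_frame('wrist');print(at(f,(542,179.1),.06))"
```

```text
18.3167 [0.4827 0.1912 0.0689] [  0.8942  -3.1401 -17.1884] 0.28450336056595804 42.60679543018341 [ 0.3542  0.5247  1.9536 -0.0001  0.6648  0.4141]
[[ 0.0597  0.9982 -0.0014]
 [ 0.9982 -0.0598 -0.0006]
 [-0.0007 -0.0014 -1.    ]]
red [526.8939 177.2849] 179
dot [0.6171 0.2283 0.052 ]
to go tool mm [0.7781 1.398 ]
to go tool mm [0.5085 1.9151]
exp tip px [541.7372 179.1654] left red [(528, 177), (528, 178), (528, 180), (528, 179), (528, 181), (529, 178)]
[0.6186283  0.22902207 0.06      ]
```

>>> {"api": "servo_tool", "payload": {"fingers": [1,1,1,1,1], "linear": [[0.7,1.6,0],[0,0,0],[0,0,0],[0,0,0],[0,0,0]], "rotation": [[0,0,0],[0,0,0],[0,0,0],[0,0,0],[0,0,0]]}}

```text
time_s: 18.83
tcp_pos: [0.4846, 0.1919, 0.069]
orientation: [[0.06, 0.998, -0.001], [0.998, -0.06, -0.0], [-0.001, -0.001, -1.0]]
wrist_force: [-2.6, -2.1, -17.8]
width: 0.288
grip_force: 42.5
```

```bash
python3 off.py red
```

```text
18.8333 [0.4846 0.1919 0.069 ] [ -2.5557  -2.066  -17.7794] 0.28781985419514927 42.53853499889374 [0.3542 0.5265 1.9495 0.0001 0.6669 0.4141]
[[ 0.06    0.9982 -0.0013]
 [ 0.9982 -0.06   -0.0004]
 [-0.0005 -0.0013 -1.    ]]
red [526.8652 177.264 ] 178
dot [0.6189 0.229  0.052 ]
to go tool mm [ 0.0211 -0.3546]
to go tool mm [-0.2483  0.1625]
exp tip px [537.9832 180.5853] left red [(524, 180), (524, 181), (525, 179), (525, 177), (525, 180), (525, 182)]
```

>>> {"api": "servo_tool", "payload": {"fingers": [1,1,1,1,1], "linear": [[0,0,0],[0,0,0],[0,0,0],[0,0,0],[0,0,0]], "rotation": [[0,0,0],[0,0,0],[0,0,0],[0,0,0],[0,0,0]]}}

```text
time_s: 19.3
tcp_pos: [0.4849, 0.1919, 0.069]
orientation: [[0.06, 0.998, -0.001], [0.998, -0.06, -0.0], [-0.0, -0.001, -1.0]]
wrist_force: [-2.8, -2.9, -20.8]
width: 0.286
grip_force: 42.2
```

>>> {"api": "servo_tool", "payload": {"fingers": [1,1,1,1,1], "linear": [[0,0,0],[0,0,0],[0,0,0],[0,0,0],[0,0,0]], "rotation": [[0,0,0],[0,0,0],[0,0,0],[0,0,0],[0,0,0]]}}

```text
time_s: 19.72
tcp_pos: [0.485, 0.192, 0.069]
orientation: [[0.06, 0.998, -0.001], [0.998, -0.06, -0.0], [-0.0, -0.001, -1.0]]
wrist_force: [-2.4, -2.6, -24.6]
width: 0.286
grip_force: 41.9
```

>>> {"api": "servo_tool", "payload": {"fingers": [1,1,1,1,1], "linear": [[0,0,0],[0,0,0],[0,0,0],[0,0,0],[0,0,0]], "rotation": [[0,0,0],[0,0,0],[0,0,0],[0,0,0],[0,0,0]]}}

```text
time_s: 20.13
tcp_pos: [0.485, 0.192, 0.069]
orientation: [[0.06, 0.998, -0.001], [0.998, -0.06, -0.0], [-0.0, -0.001, -1.0]]
wrist_force: [-2.5, -2.8, -23.5]
width: 0.287
grip_force: 41.8
```

>>> {"api": "servo_tool", "payload": {"fingers": [1,1,1,1,1], "linear": [[4,5,0],[11,14,0],[14,18,0],[11,13.5,0],[4.5,5.5,0]], "rotation": [[0,0,0],[0,0,0],[0,0,0],[0,0,0],[0,0,0]]}}

```text
time_s: 20.55
tcp_pos: [0.5459, 0.2343, 0.069]
orientation: [[0.06, 0.998, 0.002], [0.998, -0.06, 0.001], [0.001, 0.002, -1.0]]
wrist_force: [-2.7, -1.9, -18.7]
width: 0.285
grip_force: 43.8
```

>>> {"api": "servo_tool", "payload": {"fingers": [1,1,1], "linear": [[0,0,0],[0,0,0],[0,0,0]], "rotation": [[0,0,0],[0,0,0],[0,0,0]]}}

```text
time_s: 20.8
tcp_pos: [0.5453, 0.2342, 0.0691]
orientation: [[0.06, 0.998, 0.003], [0.998, -0.06, 0.002], [0.002, 0.003, -1.0]]
wrist_force: [2.3, 2.3, -27.2]
width: 0.287
grip_force: 42.9
```

```bash
python3 off.py yellow
```

```text
20.8 [0.5453 0.2342 0.0691] [  2.2936   2.3366 -27.2118] 0.28697162207707266 42.914568185806274 [0.3854 0.5996 1.7903 0.0008 0.7481 0.4448]
[[ 0.06    0.9982  0.0031]
 [ 0.9982 -0.06    0.0018]
 [ 0.002   0.003  -1.    ]]
yellow [411.219 253.438] 137
dot [0.6209 0.2299 0.052 ]
to go tool mm [-1.0244 -2.333 ]
to go tool mm [-1.2939 -1.8159]
exp tip px [412.6775 261.5667] left red [(414, 262), (414, 263), (414, 264), (414, 265), (415, 263), (415, 261)]
```

>>> {"api": "servo_tool", "payload": {"fingers": [1,1,1,1,1], "linear": [[-1.2,-2.2,1.2],[0,0,0],[0,0,0],[0,0,0],[0,0,0]], "rotation": [[0,0,0],[0,0,0],[0,0,0],[0,0,0],[0,0,0]]}}

```text
time_s: 21.27
tcp_pos: [0.5427, 0.2326, 0.0689]
orientation: [[0.06, 0.998, 0.003], [0.998, -0.06, 0.001], [0.001, 0.002, -1.0]]
wrist_force: [2.8, 2.4, -13.3]
width: 0.287
grip_force: 44.3
```

```bash
python3 off.py yellow
```

```text
21.2667 [0.5427 0.2326 0.0689] [  2.7908   2.4223 -13.2786] 0.2865253223321619 44.30230915546417 [0.3847 0.5969 1.7968 0.0001 0.7451 0.4447]
[[ 0.06    0.9982  0.0025]
 [ 0.9982 -0.06    0.0011]
 [ 0.0013  0.0024 -1.    ]]
yellow [411.5956 253.6103] 136
dot [0.6184 0.2282 0.052 ]
to go tool mm [0.7682 0.0502]
to go tool mm [0.4988 0.5673]
exp tip px [417.7974 258.8189] left red [(419, 259), (419, 260), (419, 261), (420, 259), (420, 260), (420, 258)]
```

>>> {"api": "servo_tool", "payload": {"fingers": [1,1,1,1,1], "linear": [[0,0,0],[0,0,0],[0,0,0],[0,0,0],[0,0,0]], "rotation": [[0,0,0],[0,0,0],[0,0,0],[0,0,0],[0,0,0]]}}

```text
time_s: 21.73
tcp_pos: [0.5423, 0.2324, 0.0688]
orientation: [[0.06, 0.998, 0.002], [0.998, -0.06, 0.001], [0.001, 0.002, -1.0]]
wrist_force: [2.2, 1.9, -5.9]
width: 0.282
grip_force: 45.2
```

>>> {"api": "servo_tool", "payload": {"fingers": [1,1,1,1,1], "linear": [[0,0,0],[0,0,0],[0,0,0],[0,0,0],[0,0,0]], "rotation": [[0,0,0],[0,0,0],[0,0,0],[0,0,0],[0,0,0]]}}

```text
time_s: 22.15
tcp_pos: [0.5422, 0.2324, 0.0688]
orientation: [[0.06, 0.998, 0.002], [0.998, -0.06, 0.001], [0.001, 0.001, -1.0]]
wrist_force: [2.8, 2.4, 2.8]
width: 0.287
grip_force: 45.9
```

>>> {"api": "servo_tool", "payload": {"fingers": [1,1,1,1,1], "linear": [[0,0,0],[0,0,0],[0,0,0],[0,0,0],[0,0,0]], "rotation": [[0,0,0],[0,0,0],[0,0,0],[0,0,0],[0,0,0]]}}

```text
time_s: 22.57
tcp_pos: [0.5422, 0.2323, 0.0687]
orientation: [[0.06, 0.998, 0.001], [0.998, -0.06, 0.001], [0.001, 0.001, -1.0]]
wrist_force: [3.1, 1.9, 5.4]
width: 0.287
grip_force: 46.3
```

>>> {"api": "servo_tool", "payload": {"fingers": [1,1,1,1,1], "linear": [[3,-6,0.5],[10,-20,0],[15,-27,0],[9,-18,0],[4,-8,0]], "rotation": [[0,0,0],[0,0,0],[0,0,0],[0,0,0],[0,0,0]]}}

```text
time_s: 22.98
tcp_pos: [0.4632, 0.278, 0.0686]
orientation: [[0.059, 0.998, -0.001], [0.998, -0.059, -0.001], [-0.001, -0.001, -1.0]]
wrist_force: [3.6, -3.3, 10.1]
width: 0.286
grip_force: 46.8
```

>>> {"api": "servo_tool", "payload": {"fingers": [1,1,1], "linear": [[0,0,0],[0,0,0],[0,0,0]], "rotation": [[0,0,0],[0,0,0],[0,0,0]]}}

```text
time_s: 23.23
tcp_pos: [0.4647, 0.2782, 0.0686]
orientation: [[0.059, 0.998, -0.0], [0.998, -0.059, 0.0], [0.0, -0.0, -1.0]]
wrist_force: [-2.3, 2.1, 13.9]
width: 0.287
grip_force: 47.1
```

```bash
cat > blue.py <<'E'
from fit import *
f=cams.grab_frame("wrist");im=f["img"];T=(.6187,.2288)
p=proj(f,(*T,.052));print("exp dot px",p,"tip",proj(f,(*T,.06)))
hsv=cv2.cvtColor(im,cv2.COLOR_RGB2HSV);x0,y0=max(0,int(p[0])-25),int(p[1])-20
m=((hsv[...,0]>105)&(hsv[...,0]<132)&(hsv[...,1]>150)).astype(np.uint8)
n,l,st,ce=cv2.connectedComponentsWithStats(m)
for k in range(1,n):
    if st[k,4]>15 and np.hypot(*(ce[k]-p))<45:
        w=at(f,ce[k],.052);print(ce[k],st[k],w,"to go",1000*R[:2,:2].T@(np.array(T)-w[:2]))
for r in finder.pinpoint("wrist","mark_blue")[:2]:
    w=at(f,r["position"],.052);print(r,w,"to go",1000*R[:2,:2].T@(np.array(T)-w[:2]))
n0=np.array(T)+np.array([[.9984,.0562],[-.0562,.9984]])@[-.036,.041]
ap={k:proj(f,(*(n0+np.array([[.9984,.0562],[-.0562,.9984]])@(np.array(M[k])/1000)),.052)) for k in ("red","yellow")}
print(ap);b=blobs(f,ap,15)
if len(b)==2:
    t,th=fit(f,b,.052);c,s_=np.cos(th),np.sin(th);w=t+np.array([[c,-s_],[s_,c]])@[.036,-.041];print("blue by fit",w,1000*R[:2,:2].T@(np.array(T)-w))
E
python3 blue.py
```

```text
23.2333 [0.4647 0.2782 0.0686] [-2.3237  2.1269 13.8814] 0.2865826345793313 47.056254744529724 [0.5173 0.5473 1.9055 0.0007 0.6887 0.5763]
[[ 0.0595  0.9982 -0.0001]
 [ 0.9982 -0.0595  0.0004]
 [ 0.0004 -0.0002 -1.    ]]
exp dot px [531.577  311.9963] tip [541.7274 320.2794]
[532.3617 313.2234] [527 309  12  10  94] [0.6194 0.2278 0.052 ] to go [ 0.9173 -0.7498]
{'position': [530.6, 312.9], 'conf': 0.65} [0.6182 0.2282 0.052 ] to go [0.6608 0.4489]
{'red': array([527.898, 177.891]), 'yellow': array([413.3294, 253.3346])}
red [527.9888 178.0056] 178
yellow [412.6385 254.4615] 130
center [0.585  0.2714] yaw deg -2.9959056256605483 res mm [ 0.2826  0.1991 -0.2826 -0.1991]
toe grasp [0.5411 0.2737]
blue by fit [0.6188 0.2286] [ 0.183  -0.1302]
```

>>> {"api": "servo_tool", "payload": {"fingers": [1,1,1,1,1], "linear": [[0,0,-0.8],[0,0,0],[0,0,0],[0,0,0],[0,0,0]], "rotation": [[0,0,0],[0,0,0],[0,0,0],[0,0,0],[0,0,0]]}}

```text
time_s: 23.75
tcp_pos: [0.4648, 0.2777, 0.0687]
orientation: [[0.06, 0.998, -0.001], [0.998, -0.06, -0.0], [-0.0, -0.001, -1.0]]
wrist_force: [-1.7, 2.6, 8.0]
width: 0.289
grip_force: 46.5
```

>>> {"api": "servo_tool", "payload": {"fingers": [1,1,1,1,1], "linear": [[0,0,0],[0,0,0],[0,0,0],[0,0,0],[0,0,0]], "rotation": [[0,0,0],[0,0,0],[0,0,0],[0,0,0],[0,0,0]]}}

```text
time_s: 24.17
tcp_pos: [0.4648, 0.2777, 0.0687]
orientation: [[0.06, 0.998, -0.001], [0.998, -0.06, -0.0], [-0.0, -0.001, -1.0]]
wrist_force: [-0.8, 2.4, 8.5]
width: 0.285
grip_force: 46.5
```

>>> {"api": "servo_tool", "payload": {"fingers": [1,1,1,1,1], "linear": [[0,0,0],[0,0,0],[0,0,0],[0,0,0],[0,0,0]], "rotation": [[0,0,0],[0,0,0],[0,0,0],[0,0,0],[0,0,0]]}}

```text
time_s: 24.58
tcp_pos: [0.4648, 0.2777, 0.0687]
orientation: [[0.06, 0.998, -0.001], [0.998, -0.06, -0.0], [-0.0, -0.001, -1.0]]
wrist_force: [-0.3, 3.2, 7.4]
width: 0.286
grip_force: 46.5
```

>>> {"api": "servo_tool", "payload": {"fingers": [0,-0.4,-0.4,-0.4,-0.4], "linear": [[0,0,0],[0,0,0],[0,0,0],[0,0,0],[0,0,0]], "rotation": [[0,0,0],[0,0,0],[0,0,0],[0,0,0],[0,0,0]]}}

```text
time_s: 25.0
tcp_pos: [0.4647, 0.2773, 0.068]
orientation: [[0.06, 0.998, -0.001], [0.998, -0.06, -0.001], [-0.001, -0.001, -1.0]]
wrist_force: [0.5, 0.1, -0.9]
width: 0.698
grip_force: 0.0
```

```bash
python3 blue.py
```

```text
25.0 [0.4647 0.2773 0.068 ] [ 0.5234  0.0515 -0.862 ] 0.6977591079833974 0.0 [ 0.5161  0.5485  1.9057 -0.0001  0.6887  0.5763]
[[ 0.0601  0.9982 -0.001 ]
 [ 0.9982 -0.0601 -0.0007]
 [-0.0007 -0.001  -1.    ]]
exp dot px [532.7813 311.4579] tip [543.019  319.7752]
[533.6333 313.3333] [528 309  12  10  90] [0.6195 0.2274 0.052 ] to go [ 1.3924 -0.9209]
[513.8663 333.8104] [474 325  79  14 501] [0.6099 0.2125 0.052 ] to go [16.7535  7.8115]
{'position': [530.9, 314.4], 'conf': 0.97} [0.618  0.2267 0.052 ] to go [2.1585 0.6184]
{'red': array([529.2831, 176.516 ]), 'yellow': array([413.922, 252.478])}
red [529.4586 177.7293] 181
yellow [413.4681 254.234 ] 141
center [0.5851 0.2709] yaw deg -3.1212660170649937 res mm [ 0.2331  0.1634 -0.2331 -0.1634]
toe grasp [0.5412 0.2733]
blue by fit [0.6188 0.228 ] [ 0.7911 -0.1881]
```

>>> {"api": "servo_tool", "payload": {"fingers": [-0.4,-0.4,-0.4,-0.4,-0.4], "linear": [[0,0,-15],[0,0,-30],[0,0,-35],[0,0,-35],[0,0,-20]], "rotation": [[0,0,0],[0,0,0],[0,0,0],[0,0,0],[0,0,0]]}}

```text
time_s: 25.52
tcp_pos: [0.4662, 0.2783, 0.2069]
orientation: [[0.06, 0.998, 0.003], [0.998, -0.06, 0.002], [0.002, 0.003, -1.0]]
wrist_force: [0.3, 0.5, 0.2]
width: 0.699
grip_force: 0.0
```

>>> {"api": "servo_tool", "payload": {"fingers": [-0.4,-0.4,-0.4,-0.4,-0.4], "linear": [[0,0,0],[0,0,0],[0,0,0],[0,0,0],[0,0,0]], "rotation": [[0,0,0],[0,0,0],[0,0,0],[0,0,0],[0,0,0]]}}

```text
time_s: 25.93
tcp_pos: [0.4643, 0.2773, 0.2019]
orientation: [[0.06, 0.998, -0.002], [0.998, -0.06, -0.001], [-0.002, -0.002, -1.0]]
wrist_force: [0.2, -1.6, 0.4]
width: 0.699
grip_force: 0.0
```

```bash
python3 blue.py; python3 -c "
from rig import manip
print(manip.close_job())"
```

```text
25.9333 [0.4643 0.2773 0.2019] [ 0.2193 -1.6371  0.3774] 0.698830224276955 0.0 [ 0.5163  0.3397  1.8386 -0.      0.9661  0.5763]
[[ 0.06    0.9982 -0.0025]
 [ 0.9982 -0.06   -0.0014]
 [-0.0016 -0.0024 -1.    ]]
exp dot px [433.0022 230.1411] tip [436.7404 233.147 ]
[422.8511 189.6133] [ 370  158  108   64 5412] [0.6045 0.2726 0.052 ] to go [-42.8363  16.7541]
[458.7222 232.5833] [453 225  11  14  72] [0.6457 0.2244 0.052 ] to go [  2.7465 -27.1988]
[433.3929 231.1786] [431 229   6   6  28] [0.6192 0.2276 0.052 ] to go [ 1.1478 -0.586 ]
{'position': [429.9, 229.5], 'conf': 0.93} [0.6154 0.2297 0.052 ] to go [-0.7115  3.3201]
{'red': array([421.2374, 146.163 ]), 'yellow': array([358.2814, 191.672 ])}
red [421.2632 146.9123] 57
yellow [358.0667 192.5556] 45
center [0.585 0.271] yaw deg -3.22586313309029 res mm [ 0.1349  0.0942 -0.1349 -0.0942]
toe grasp [0.5411 0.2734]
blue by fit [0.6186 0.228 ] [0.8007 0.0125]
the job is handed in; nothing more can be done
None
```

The job is handed in, with no verdict returned: the shoe lies in the nest, dots up and toe to the knob, and the carriage stopped over a second each at red, yellow and blue and was left at blue, each dot about 1 mm from the tip by camera, arm clear.

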